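# Release the eccentric lock and push the dish slide home

## Task

The slide that carries the white dish is locked by the steel eccentric cam beside it. With the fingertips, push the cam's lever round the outer side until it points straight ahead, parallel to the slide's travel, so that the cam's low point faces the slide's roller; only then push the slide forward by its upright plate, fully home against its stops, and leave it there. Grasp and lift nothing: the dish stays lying in its nest, and the things standing around stay where they are.

Things in the scene. Friction and masses are not known exactly. Their poses are not given: they have to be found in the camera images.
- fixture: Grey bed plate 260 x 210 x 12 mm, fixed to the table; position and yaw vary. Origin: centre of its underside; x is the slide's travel (forward, away from the robot), y points to the cam's side (left). In mm: slide platform 104 x 104, top at z 30, centre at the start (-35, -45); cam axis (0, 56); end stops 32 high at the far end of the rails.
- carriage (a joint): Travel of the slide along the fixture's +x, m: 0 = back (start), 0.040 = home at its stop. Moves with 2 to 4 N, no spring, stays where left. Its roller (steel, 16 mm wide, top 36 mm above the table) meets the cam: with the high point towards it the slide moves only 3 mm; only within about 0.6 rad of the low point can it go home.
- cam (a joint): Angle of the cam lever, rad, counter-clockwise from above, from the fixture's +x: 0 = lever straight forward, low point at the roller (wanted); 3.1 = high point at the roller. Starts at 1.8 to 2.6; turn it clockwise (post goes round the left side). Range -0.5 to 2.9, no notch at 0. Stiff hinge (0.3 to 0.5 N m, 4 to 7 N at the post), stays where left.
- cam_axis (a point): Point on the vertical axis of the cam at the lever's top face (46 mm above the table). The cam is a steel disc of 70 mm diameter, 14 mm thick, its centre 20 mm off the axis towards the lever; its top is 38 mm above the table.
- lever_post (a point): Middle of the black upright post at the lever's end: 16 mm diameter, from 46 to 90 mm above the table (this point is at 68 mm), 75 mm from the cam axis. Push it with the closed fingertips, turning them with the arc to stay square behind it. The flat lever below it is 18 mm wide, 38 to 46 mm high above the table.
- push_plate (a point): Centre of the rear (robot-side) face of the slide's upright aluminium plate, 50 mm above the table; the plate is 70 mm wide along the fixture's y, 8 mm thick, from 22 to 70 mm above the table. Push it along the fixture's +x. Moves with the slide.
- nest (a point): Centre of the round nest (white rim 94 mm inside, 6 mm high) on the slide's platform, at its floor, 30 mm above the table. Moves with the slide.
- dish_center (a point): Centre, half-way up, of the loose white plastic dish, 90 mm diameter, 14 mm high, lying in the nest; rides with the slide.
- dropper_center (a point): Centre of a loose white dropper bottle, 27 mm diameter, 78 mm tall, standing on the bed plate's far right corner. Leave alone.
- cap_center (a point): Centre of a loose tube cap, 17 mm diameter, 22 mm tall, standing on the bed plate near its near left corner. Leave alone.
- tape_center (a point): Centre of a loose roll of tape, 74 mm diameter, 19 mm high, on the table right of the fixture. Leave alone.
- glue_center (a point): Centre of a loose glue stick, 26 mm diameter, 80 mm tall, standing on the table left of the fixture. Leave alone.
There are look-alikes about, which are no part of the job. What is shaped like the part that bears dish_center but black or yellow is not meant.

How it is judged:
By the outcome, as a careful person would: the job done as asked, in the order asked, and still so for the second after the job is handed in, with the robot touching nothing.
It also fails if it takes over 64 s, if anything falls off the work surface, if the arm or the gripper's body presses on something with over 40 N, if the wrist force passes 120 N, or if a joint passes its speed limit or range.

## Robot

A 7-joint arm with a two-finger parallel gripper is mounted at the origin on a cart in front of the work surface, level with it; the furniture and walls round the work are solid. World frame = base frame: x ahead of the robot, y to its left, z up, the work surface at z = 0. Lengths are in m, angles in degrees, forces in N, time in s.
With the tool pointing down it reaches from about 0.425 to 0.875 m from the base axis. Payload 9.9 kg.
Tool frame: the origin (TCP) lies on the centre line of the jaws, within the pads' length; the fingertips stand 17 mm ahead of it and the grasp point (between the pads) lies 2 mm behind it; z points along the fingers, y is the line along which they close (so a half turn about z gives the same grasp; the last joint's range is limited). The gripper opens to 85 mm and grips with 20 to 120 N. Pads are 22 mm wide; open, the fingers measure 114 mm over their backs; the gripper's body (76 mm by 85 mm) begins 54 mm behind the grasp point. The pads swing forward as they close: fully open they stand 13 mm farther back than shut.
Start: joints at [70.141, 32.985, 1.427, 82.34, -0.859, 64.687, -3.237], TCP at [0.175, -0.652, 0.248] pointing down, gripper open.
Joint ranges: [-157.87, 157.87], [-19.46, 123.44], [-87.15, 90], [11.01, 140.99], [-62.26, 242.26], [9.8, 113.94], [-161.44, 161.44]. Speed limits (degrees/s): [127.2, 127.2, 172.46, 172.46, 180, 180, 180].

## Interface

Orientations are given as a 3x3 rotation matrix whose columns are the frame's x, y, z axes.
In Python, from cell import bot gives the robot as it stands. The module is installed in compiled form; this text tells all that it offers. Calls block until the motion is done:
- bot.movep(position, orientation): joint-space move of the TCP to a pose.
- bot.movel(position, frame=None, speed=0.15): straight line of the TCP; frame=None keeps the orientation; speed is the mean speed in m/s.
- bot.goto_joints(angles): joint-space move.
- bot.gripper_to(opening): finger opening in m; the grip force is fixed at half the most; returns when the fingers have stopped.
- bot.pause(seconds).
- bot.ik(position, orientation): joint angles nearest the present ones, or None.
- bot.state(): the state.
- bot.get_image(name): name is "side" or "top" or "wrist"; returns (picture, depth): 420x560x3 uint8, red, green, blue; 420x560 float32, m along the optical axis (not along the pixel's ray), 0 where there is no reading.
- bot.camera_info(name): a dict with "fx", "fy", "cx", "cy" (pixels), "dist" ([k1, k2, p1, p2, k3] as OpenCV has them; the pictures are not rectified), "R" (3x3) and "t" (3): a world point X has camera coordinates R X + t. Camera axes: x right, y down, z forward; pixel columns grow to the right and rows downward; lengths in m; the calibration is good to about 2 mm. A picture is of the moment at which its call begins: read the wrist's pose just before it. camera_info takes no time and is no camera call; for the wrist camera it gives the pose at the moment of the call.
A pose or a line that the arm cannot do raises bot.MotionError and nothing moves.
- bot.hand_in(): hands the job in; it is judged then, once.
The state is a dict: "clock": time; "joint_pos": joint angles; "dq": joint speeds; "tau": joint torques, N m; "tool_pos": TCP position; "eef_rot": TCP orientation; "ft_force": force on the tool from outside, world axes, zero at the start; "torque": the same for the moment, N m; "gripper_width": finger opening in m; "grasp_force": force on a finger pad.
Only numpy, scipy, OpenCV 4.12 (cv2) and the standard library are available. Lean on these libraries where they do the work, as an engineer would, in place of code of your own. Each camera call takes 0.05 s, during which the arm holds its last target. There are 200 camera calls.

## Working session

There is one attempt and no reset: what is moved stays moved. The work goes in short steps, each a Python script; the robot and the scene stay as the last script left them, time stands still between calls to the robot, and variables do not carry over. Pictures are saved under pics/ and viewed, at most 10 in all, crops included, and the job is handed in when it is done.

```bash
mkdir -p pics; python3 - <<'E'
from cell import bot
import cv2,numpy as np
for n in("top","side"):
    p,d=bot.get_image(n); cv2.imwrite(f"pics/{n}0.png",p[:,:,::-1]); np.save(f"{n}0.npy",d)
    c=bot.camera_info(n); C=-np.array(c["R"]).T@np.array(c["t"]); print(n,C.round(3),np.array(c["R"]).round(2).tolist(),c["fx"],c["dist"])
print(bot.state()["clock"])
E
```

```text
top [0.541 0.01  1.059] [[-0.02, -1.0, -0.0], [-0.99, 0.02, -0.1], [0.1, -0.0, -0.99]] 438.3501204694666 [0.01589398 0.         0.         0.         0.        ]
side [0.156 0.8   0.594] [[-0.87, -0.5, -0.02], [-0.23, 0.42, -0.88], [0.45, -0.75, -0.48]] 504.2684785646585 [-0.05224405  0.          0.          0.          0.        ]
0.1
```

View pics/top0.png

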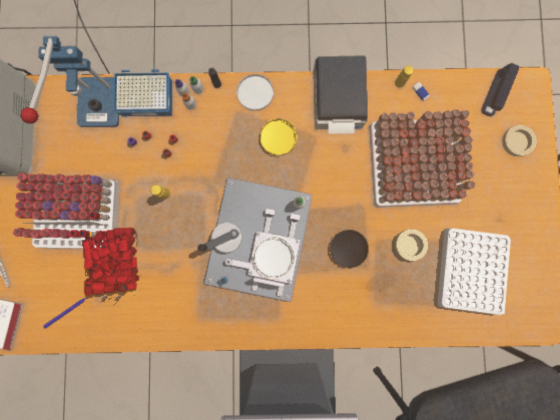

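View pics/side0.png

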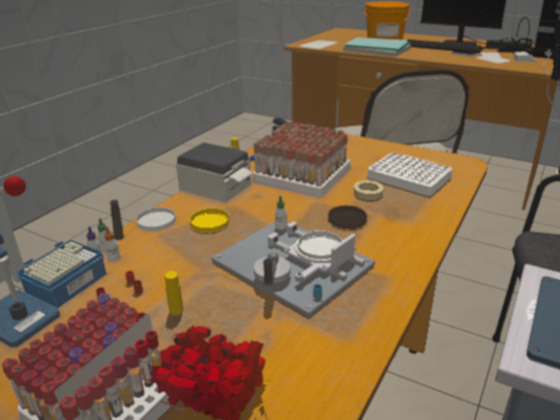

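Top view: the plate has corners at about (229,181), (310,194), (290,300) and (207,283). The white dish in its nest is at (273,257), the cam disc at (226,237), and the black lever post at about (204,246). The look-alikes are the yellow dish (278,138), black dish (349,249) and pale dish (255,93), none of them on the slide. I'll check this in a close crop and measure by masks.

```bash
cat > h.py <<'E'
from cell import bot
import cv2,numpy as np
def ray(c,uv,z):
    K=np.array([[c["fx"],0,c["cx"]],[0,c["fy"],c["cy"]],[0,0,1]])
    R=np.array(c["R"]);C=-R.T@np.array(c["t"])
    n=cv2.undistortPoints(np.float64(uv).reshape(-1,1,2),K,np.array(c["dist"])).reshape(-1,2)
    d=np.c_[n,np.ones(len(n))]@R
    return C+d*((z-C[2])/d[:,2])[:,None]
E
python3 - <<'E'
from h import *
im=cv2.imread("pics/top0.png"); x0,y0=190,165
c=im[y0:315,x0:330]; cv2.imwrite("pics/crop0.png",cv2.resize(c,None,fx=4,fy=4,interpolation=cv2.INTER_CUBIC)[:600])
hsv=cv2.cvtColor(im,cv2.COLOR_BGR2HSV)
m=((hsv[...,1]<90)).astype(np.uint8); m[:y0-5]=0;m[320:]=0;m[:,:195]=0;m[:,325:]=0
m=cv2.morphologyEx(m,cv2.MORPH_OPEN,np.ones((5,5)))
k=max(cv2.findContours(m,0,2)[0],key=cv2.contourArea)
r=cv2.minAreaRect(k); b=cv2.boxPoints(r); print(r,b.round(1).tolist())
ci=bot.camera_info("top"); P=ray(ci,b,.012); print(P.round(4).tolist(),np.linalg.norm(np.diff(P,axis=0),axis=1))
E
```

```text
((252.38778686523438, 238.1902313232422), (101.55177307128906, 111.95838165283203), 12.094757080078125) [[191.0, 282.29998779296875], [214.5, 172.8000030517578], [313.79998779296875, 194.10000610351562], [290.29998779296875, 303.6000061035156]]
[[0.4626, 0.2233, 0.012], [0.7224, 0.1679, 0.012], [0.6665, -0.0707, 0.012], [0.4093, -0.0093, 0.012]] [0.26570775 0.24511762 0.26440232]
```

View pics/crop0.png

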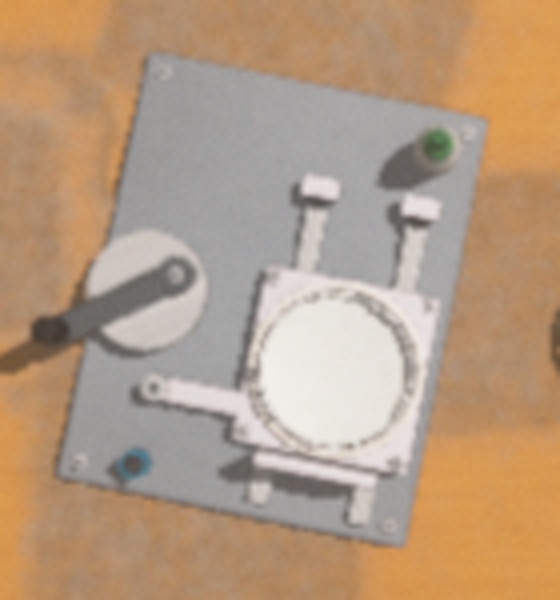

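The crop shows plate corners at (148,55), (487,118), (405,546) and (58,477). The cam pivot is at (178,272), the black post top at (48,329), the dish on the slide at (332,370), the cap at (134,463) and the dropper at (436,147). The white dish on the slide is the one I want.

```bash
python3 - <<'E'
from h import *
ci=bot.camera_info("top")
f=lambda p,z: ray(ci,(np.float64(p)+.5)/4-.5+[190,165],z)
P=f([(148,55),(487,118),(405,546),(58,477)],.012)[:,:2]
mod=np.array([[130,105],[130,-105],[-130,-105],[-130,105]])/1000
mc,pc=mod.mean(0),P.mean(0)
H=(mod-mc).T@(P-pc);U,S,V=np.linalg.svd(H);R=(V.T@U.T)
print("yaw",np.degrees(np.arctan2(R[1,0],R[0,0])),"org",pc,"res",(P-pc-mod@R.T).round(4).tolist())
for n,p,z in[("pivot",(178,272),.046),("post",(48,329),.09),("dish",(332,370),.044),("rimnest",(332,370),.036),("cap",(134,463),.034),("drop",(436,147),.09)]:
    w=f([p],z)[0]; print(n,w.round(4),"fix",((w[:2]-pc)@R*1000).round(1))
E
```

```text
yaw -12.038182695095253 org [0.56200671 0.06385154] res [[-0.0027, -0.0008], [-0.0008, 0.001], [0.0019, 0.001], [0.0015, -0.0011]]
pivot [0.5761 0.1177 0.046 ] fix [ 2.6 55.6]
post [0.5446 0.1845 0.09  ] fix [-42.2 114.4]
dish [0.5185 0.0298 0.044 ] fix [-35.4 -42.3]
rimnest [0.5184 0.03   0.036 ] fix [-35.6 -42.2]
cap [0.4672 0.1449 0.034 ] fix [-109.6   59.5]
drop [ 0.6414 -0.0307  0.09  ] fix [ 97.4 -75.9]
```

```bash
cat >> h.py <<'E'
ORG=np.array([.5620,.0639]); YAW=np.radians(-12.04)
FX=np.array([[np.cos(YAW),-np.sin(YAW)],[np.sin(YAW),np.cos(YAW)]])
def W(x,y,z): return np.r_[ORG+FX@[x,y],z]
def down(d):   # tool x along world heading d, z down
    return np.array([[np.cos(d),np.sin(d),0],[np.sin(d),-np.cos(d),0],[0,0,-1.]])
def arc(phi,gap,z,r=.075):   # tool centre, gap behind the post centre; phi in fixture
    p=np.array([.001,.056])+r*np.array([np.cos(phi),np.sin(phi)])+gap*np.array([-np.sin(phi),np.cos(phi)])
    return W(*p,z)
E
python3 - <<'E'
from h import *
phis=np.radians([126,100,75,50,25,0])
for k in(0,90,180,270):
    out=[]
    for p in phis:
        q=bot.ik(arc(p,.019,.072),down(p-np.pi/2+YAW+np.radians(k)))
        out.append(None if q is None else np.round(q,0).astype(int).tolist())
    print(k,*out,sep="\n ")
    print(" plate",[None if (q:=bot.ik(W(-.13+dx,-.045,.059),down(YAW+np.radians(k)))) is None else np.round(q).astype(int).tolist() for dx in(0,.05)])
E
```

```text
0
 [-15, 36, -13, 111, 14, 35, -103]
 [-20, 38, -5, 106, 5, 37, -121]
 [-24, 40, 2, 101, -2, 39, -138]
 [-26, 42, 10, 98, -10, 42, -154]
 [19, 61, -74, 94, 61, 75, 126]
 [22, 62, -74, 93, 61, 75, 104]
 plate [[-12, 30, -1, 130, 1, 19, -116], [-9, 33, -1, 124, 1, 24, -113]]
90
 [-1, 39, -36, 111, 34, 41, -33]
 [-2, 41, -34, 105, 32, 44, -56]
 [-5, 42, -28, 101, 27, 44, -74]
 [-9, 42, -19, 97, 18, 44, -88]
 [-12, 42, -10, 95, 10, 44, -103]
 [-14, 42, -2, 95, 1, 43, -118]
 plate [[4, 32, -24, 130, 32, 24, -58], [2, 33, -18, 123, 22, 26, -45]]
180
 [13, 48, -62, 110, 53, 56, 40]
 [-1, 42, -37, 105, 35, 45, 32]
 [-1, 43, -36, 100, 33, 47, 10]
 [0, 44, -34, 97, 31, 49, -10]
 [-1, 44, -29, 94, 27, 48, -28]
 [-2, 43, -22, 94, 21, 46, -45]
 plate [[3, 31, -22, 130, 30, 23, 34], [6, 34, -24, 123, 28, 28, 39]]
270
 [-54, 48, 52, 113, -52, 47, -128]
 [16, 58, -74, 105, 60, 69, 99]
 [16, 59, -74, 100, 61, 72, 78]
 [13, 54, -62, 96, 53, 64, 63]
 [6, 47, -42, 94, 38, 54, 53]
 [8, 47, -39, 94, 36, 53, 33]
 plate [[33, 49, -74, 129, 63, 55, 86], [34, 52, -74, 122, 62, 59, 93]]
```

```bash
cat >> h.py <<'E'
def fr(phi): return down(phi-np.pi/2+YAW+np.pi)
def ft(phi): # force along push direction (fixture tangent, clockwise)
    t=np.r_[FX@[np.sin(phi),-np.cos(phi)],0]; return float(np.array(bot.state()["ft_force"])@t)
E
python3 - <<'E'
from h import *
a=np.radians(126)
bot.gripper_to(0)
bot.movep(arc(a,.05,.20),fr(a)); 
p,d=bot.get_image("wrist"); cv2.imwrite("pics/w1.png",p[:,:,::-1])
bot.movel(arc(a,.045,.072),speed=.12)
print(bot.state()["clock"],bot.state()["ft_force"],ft(a),bot.state()["gripper_width"],bot.state()["tool_pos"],arc(a,.045,.072))
p,d=bot.get_image("side"); p2,_=bot.get_image("top")
s=cv2.resize(p[190:340,190:390],(800,600))
cv2.imwrite("pics/s1.png",s[:,:,::-1])
E
```

```text
5.225 [0.624012   0.09565487 0.59168616] 0.6090857026961349 1.143010163134579e-05 [0.50339067 0.1689642  0.07259501] [0.50307957 0.16872227 0.072     ]
```

View pics/s1.png

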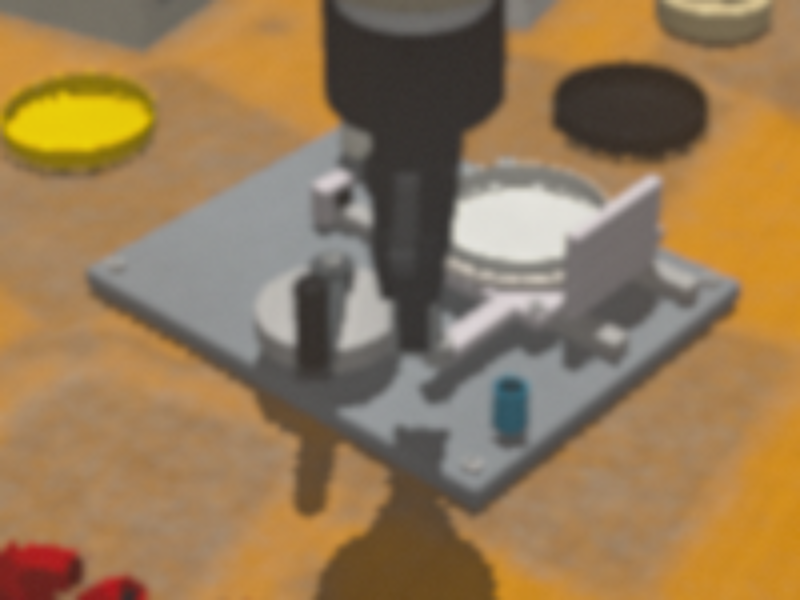

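View pics/w1.png

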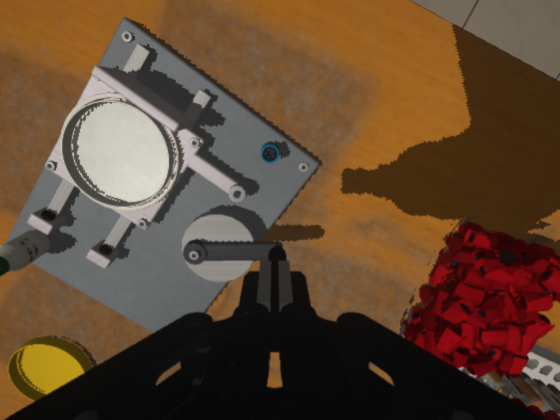

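Side crop: the closed fingers at (412,330) stand behind the black post at (313,325), on the robot side, and clear the cap at (510,405). The wrist view shows the post at (278,250) in line with the fingers. Next I feel for contact and then push along the arc.

```bash
python3 - <<'E'
from h import *
a=np.radians(126)
bot.movel(arc(a,.028,.072),speed=.08); print(ft(a))
f0=ft(a); g=.028
while g>.008:
    g-=.0015; bot.movel(arc(a,g,.072),speed=.05)
    if ft(a)-f0<-2: break
print("contact gap",g,ft(a),f0,bot.state()["clock"])
g=.019
for d in range(120,79,-8):
    p=np.radians(d); bot.movel(arc(p,g,.072),fr(p),speed=.08)
    s=bot.state(); print(d,round(ft(p),1),np.round(s["ft_force"],1),round(s["clock"],1))
    if np.linalg.norm(s["ft_force"])>40: break
p,_=bot.get_image("top"); cv2.imwrite("pics/t2.png",cv2.resize(p[165:315,190:330],(560,600),interpolation=cv2.INTER_CUBIC)[:,:,::-1])
E
```

```text
-0.04954161936065107
contact gap 0.01599999999999999 -4.5993076042948156 -0.04954161936065107 7.6917
120 -3.4 [-3.5 -0.2 -1.4] 8.0
112 -1.4 [-1.5  0.7  0.1] 8.2
104 0.7 [0.7 0.3 0.1] 8.5
96 0.7 [0.7 0.3 0. ] 8.8
88 -0.8 [-0.9 -0.1 -0.6] 9.1
80 -0.8 [-0.6  0.7  0.3] 9.4
```

View pics/t2.png

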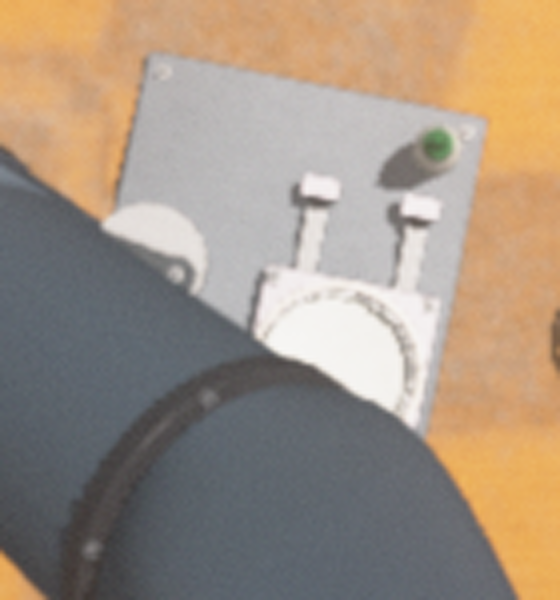

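Top crop: the lever now runs from the pivot (178,272) to the upper left, at about 72–80° in the fixture frame, so the cam follows. I'll continue the arc.

```bash
python3 - <<'E'
from h import *
g=.019
for d in range(72,-1,-8):
    d=max(d,3); p=np.radians(d); bot.movel(arc(p,g,.072),fr(p),speed=.08)
    s=bot.state()
    if np.linalg.norm(s["ft_force"])>40: print("high",d);break
d=3
p=np.radians(d); bot.movel(arc(p,g,.072),fr(p),speed=.08)
s=bot.state(); print(d,round(ft(p),1),np.round(s["ft_force"],1),round(s["clock"],1),s["tool_pos"],arc(p,g,.072))
bot.movel(arc(p,.06,.072),speed=.12); bot.movel(arc(p,.09,.19),speed=.2)
ci=bot.camera_info("wrist"); im,_=bot.get_image("wrist"); cv2.imwrite("pics/w3.png",im[:,:,::-1])
import pickle; pickle.dump(ci,open("w3.pkl","wb")); print(bot.state()["clock"])
E
```

```text
3 -2.6 [-0.5  2.7 -0.4] 12.6 [0.65174043 0.12572841 0.07207024] [0.65171307 0.12543923 0.072     ]
13.8833
```

View pics/w3.png

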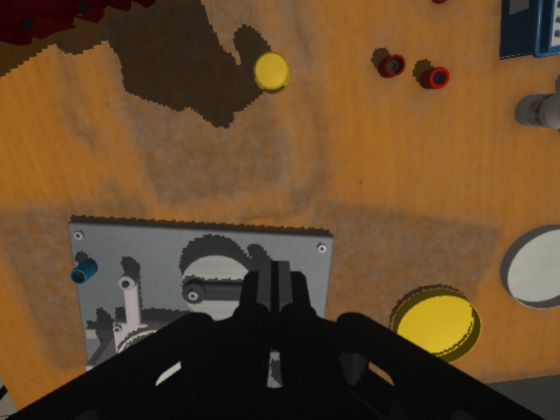

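```bash
python3 - <<'E'
from h import *
bot.movep(W(-.155,-.045,.2),down(YAW+np.pi))
im,_=bot.get_image("top"); print(bot.state()["clock"])
cv2.imwrite("pics/t4f.png",im[:,:,::-1])
cv2.imwrite("pics/t4.png",cv2.resize(im[165:315,190:330],(560,600),interpolation=cv2.INTER_CUBIC)[:,:,::-1])
E
```

```text
15.2167
```

View pics/t4.png

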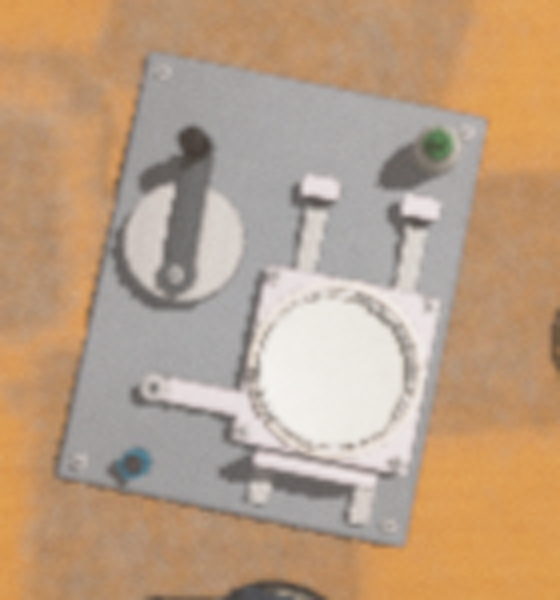

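The whole scene is visible: pivot (175,277), post top (193,140), disc centre about (183,242), and the slide plate's top edge from (255,455) to (378,478). Now I compute the angle and the plate's position.

```bash
python3 - <<'E'
from h import *
ci=bot.camera_info("top")
f=lambda p,z: [(w[:2]-ORG)@FX for w in ray(ci,(np.float64(p)+.5)/4-.5+[190,165],z)]
im=cv2.imread("pics/t4f.png")
big=cv2.resize(im[165:315,190:330],(560,600),interpolation=cv2.INTER_CUBIC)
g=cv2.cvtColor(big,cv2.COLOR_BGR2GRAY).astype(int)
# lever centre line over the light disc
rows=range(190,262,6); pts=[]
for y in rows:
    r=g[y,145:230]; dk=np.where(r<(r.min()+r.max())/2)[0]+145; pts.append((dk.mean(),y)); 
L=np.array(f(pts,.046)); s=np.polyfit(L[:,0],L[:,1],1); print("lever fit deg",np.degrees(np.arctan(s[0])),"res",np.std(L[:,1]-np.polyval(s,L[:,0])), "y at 0",np.polyval(s,0))
piv=f([(175,277)],.046)[0]; post=f([(193,140)],.09)[0]
# post by dark mask
m=(g<70)[115:170,165:225]; yy,xx=np.where(m); print("dark",xx.mean()+165,yy.mean()+115,m.sum())
for pv in(piv,np.array([0,.056])):
    d=post-pv; print(pv.round(4),post.round(4),np.linalg.norm(d),np.degrees(np.arctan2(d[1],d[0])))
disc=f([(183,242)],.038)[0]-piv; print("disc",disc,np.degrees(np.arctan2(disc[1],disc[0])))
print("plate top",f([(255,460),(378,481)],.07))
E
```

```text
lever fit deg 4.8184711214934755 res 0.0012844050447806277 y at 0 0.05541982235478016
dark 194.0865051903114 147.50173010380624 289
[-0.0005  0.0567] [0.0753 0.0573] 0.07589150321157721 0.48279179059039146
[0.    0.056] [0.0753 0.0573] 0.07535954033705627 0.9906039401107796
disc [0.02085667 0.00045758] 1.2568197725998098
plate top [array([-0.09165099, -0.01033299]), array([-0.08984217, -0.07967666])]
```

The post is at radius 75 mm and angle 1–3°, so the cam is set. Next I push the slide.

```bash
python3 - <<'E'
from h import *
z=.060; ex=np.r_[FX@[1,0],0]
F=lambda: float(np.array(bot.state()["ft_force"])@ex)
bot.movel(W(-.135,-.045,z),speed=.15)
bot.movel(W(-.115,-.045,z),speed=.06); f0=F(); print("f0",f0)
x=-.115; log=[]
while x<-.050:
    x+=.002; bot.movel(W(x,-.045,z),speed=.04); f=F()-f0; log.append((round(x*1000),round(f,1)))
    if f<-12: break
print(log,bot.state()["clock"])
E
```

```text
f0 -0.8769931011286074
[(-113, 0.5), (-111, 0.3), (-109, 0.8), (-107, -0.2), (-105, 0.7), (-103, 0.4), (-101, 0.1), (-99, 0.9), (-97, -0.1), (-95, -0.3), (-93, -0.7), (-91, -0.5), (-89, -0.3), (-87, 0.6), (-85, -0.5), (-83, 0.1), (-81, 0.3), (-79, -0.4), (-77, 0.6), (-75, -0.0), (-73, 0.6), (-71, 0.2), (-69, -0.7), (-67, 1.3), (-65, -1.1), (-63, -9.2), (-61, -17.3)] 23.5417
```

A hard stop at tool x of about -64 mm puts the face at -53 mm, which is 40 mm of travel from about -93 mm. I'll retreat and check.

```bash
python3 - <<'E'
from h import *
bot.movel(W(-.12,-.045,.06),speed=.12); bot.movel(W(-.155,-.045,.2),speed=.2)
im,_=bot.get_image("top"); print(bot.state()["clock"])
cv2.imwrite("pics/t5.png",cv2.resize(im[165:315,190:330],(560,600),interpolation=cv2.INTER_CUBIC)[:,:,::-1])
E
```

```text
25.1083
```

View pics/t5.png

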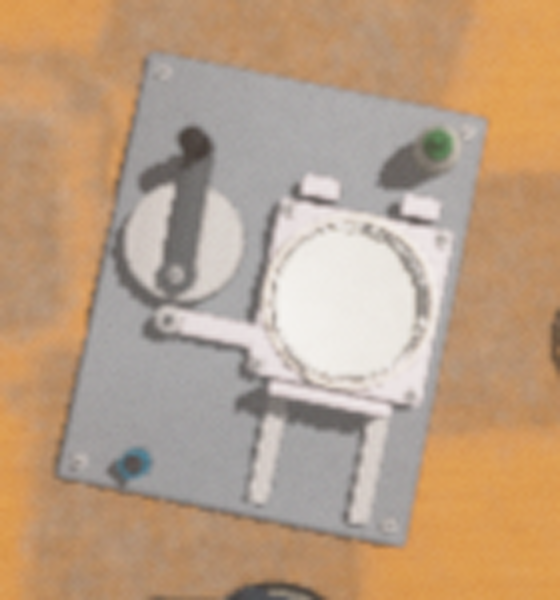

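The slide sits against both stops at (320,188) and (420,208). The dish moved from (332,370) to (347,302), about 40 mm, and still lies in its nest. The lever points straight ahead, and the cap and dropper haven't moved.

```bash
python3 -c "
from cell import bot
print(bot.hand_in())"
```

```text
the job is handed in; nothing more can be done
None
```

The job is done and handed in at about 25 s: I turned the cam lever to straight ahead (within about 3°, measured from the top camera), then pushed the slide about 40 mm home against its stops, with the dish still in its nest and the robot clear.

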